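# Free the stuck latch of the toy chest and open its lid

### The arm

A 6-joint arm with a two-finger parallel gripper is mounted at the origin on the work surface. World frame = base frame: x ahead of the robot, y to its left, z up, the work surface at z = 0. Lengths are in mm, angles in rad, forces in N, time in s.
With the tool pointing down it reaches from about 350 to 975 mm from the base axis. Payload 7.1 kg.
Tool frame: the origin (TCP) lies at the very end of the fingers, on their centre line; the grasp point (between the pads) lies 19 mm behind it; z points along the fingers, y is the line along which they close (so a half turn about z gives the same grasp; the last joint's range is limited). The gripper opens to 88 mm and grips with 3 to 60 N. Pads are 20 mm wide; open, the fingers measure 115 mm over their backs; the gripper's body (75 mm by 178 mm) begins 61 mm behind the grasp point.
Start: joints at [-1.228, 0.423, 1.63, -0, 1.089, -0.019], TCP at [221.24, -584.515, 222.675] pointing down, gripper open.
Joint ranges: [-3, 3], [-0.9, 2.11], [0.09, 2.58], [-1.31, 4.45], [0.11, 2.69], [-2.54, 2.54]. Speed limits (rad/s): [2.39, 2.39, 3.01, 3.14, 3.14, 3.14].

### API

Orientations are given as a rotation vector (axis times angle).
In Python, from workcell import * gives the robot as it stands.
- The arm moves only by the tool step_arm, never from a script. Its argument "deltas" is a list of rows, each a list of 3 entries, a list of its own where there are three numbers: the shift along the tool's x, y, z in units of 300 mm (1.0 is 300 mm), then the turn, a rotation vector about the tool's x, y, z in units of 1.5 rad (1.0 is 1.5 rad), then the gripper command: -1 is shut, 1 is fully open, values between are in proportion. In form: [[[dx, dy, dz], [rx, ry, rz], gripper], ...]. A call has 1 to 20 rows; each row is the pose to reach, as a shift and turn from the pose commanded when the call began, along the tool's axes at that moment; what a row does not reach only later rows make up. A row lasts 1/12 s, in which the tool goes at most 41.7 mm and 7.16 degrees, less where a joint would pass 70% of its speed; a pose out of reach is approached as far as the arm can. A call with a number of a shift or a turn outside -1 to 1 is refused whole. A call with a gripper value outside its range is refused whole. The fingers move at their own pace and stop on an object; the grip force is fixed at half the most. Time passes only in rows, so rows that repeat a pose let the fingers close. It gives the time, the measured TCP pose, the force, the opening and the grip force at its end, in the units of the state.
- get_obs(): the state, without advancing time (a new reading comes with each control period).
- get_image(name): name is "scene" or "top" or "wrist"; returns a dict with "pixels" (480x640x3 uint8, red, green, blue), "fx", "fy", "cx", "cy" (pixels), "T" (4x4, takes a point from camera to world coordinates). Camera axes: x right, y down, z forward; pixel columns grow to the right and rows downward; lengths in mm; the calibration is good to about 2 mm. A picture is of the moment at which its call begins. There is no depth.
- close_job(): hands the job in; it is judged then, once.
The state is a dict: "t": time; "qpos": joint angles; "qvel": joint speeds; "joint_torque": joint torques, N m; "ee_pos": TCP position; "orientation": TCP orientation; "ft_force": force on the tool from outside, world axes, zero at the start; "moment": the same for the moment, N m; "width": finger opening in mm; "grasp_force": force on a finger pad.
Only numpy, scipy, OpenCV 4.12 (cv2) and the standard library are available. Lean on these libraries where they do the work, as an engineer would, in place of code of your own. Each camera call takes 0.05 s, during which the arm holds its last target. There are 200 camera calls.

### The job

The red latch knob on the sloping front of the chest is stuck with dried paint: break it loose with a short firm twist anticlockwise and turn it on until its steel tongue lies crosswise, clear of the lid. Then lift the lid by its bar until it leans back against its stop and stays there by itself. Leave the toys, tin and bottle around it where they stand.

Things in the scene. Friction and masses are not known exactly. Their poses are not given: they have to be found in the camera images.
- chest: Plywood chest fixed to the bench, 280 mm wide (y), 130 mm high with the lid shut. Origin on the bench, 60 mm in front of the hinge line; x to its back, y to its left, z up. Its blue front slopes at 30 deg from level towards the robot, from 129 mm high at x = -62 mm to 79 mm at x = -149 mm. Two wooden stop posts lean back behind the hinge.
- latch_grip (a point): Centre of the red wing knob's grip, on its axis, 38 mm out from the sloping face: a flat bar 50 mm long (this frame's x, along the tongue), 16 mm thick (y), from 18 to 56 mm off the face; below it a hub of 20 mm radius. z points out along the knob's axis, square to the face, leaning 30 deg from vertical towards the robot.
- latch_tip (a point): Tip of the steel tongue that turns with the knob: 18 mm wide, 72 mm from the knob's axis, 3 to 10 mm off the face. At the start it points straight up the slope and overlaps the lid's front edge, which it holds down.
- latch (a joint): Turn of knob and tongue, rad: 0 = tongue up the slope; grows anticlockwise seen facing the knob (right-handed about latch_grip's z) to a stop at 1.6, tongue crosswise along the chest's +y. Stuck with dried paint: about 0.45 N m starts it, fading to about 0.1 N m by 0.4 rad; then it turns freely and stays where left. The tongue clears the lid from about 1.1.
- lid (a joint): Opening of the lid, rad: 0 shut and level, 1.9 resting on its stop posts, leaning back past upright. Swings freely about the chest's +y axis through lid_hinge: left alone it falls shut below about 1.4 and falls back to the stop above about 1.5. It weighs about 0.35 kg.
- lid_hinge (a point): Point on the lid's hinge line, middle of the chest's rear edge, 118 mm above the bench; turns with the lid.
- lid_handle (a point): Middle of the lid's dark steel pull bar: round, 10 mm thick, 90 mm long along the chest's y (80 mm free between its legs), 30 mm above the lid's top and 20 mm ahead of its front edge; with the lid shut 138 mm ahead of and 42 mm above the hinge, 40 mm right (-y) of the middle. Turns with the lid; it can turn between fingers that pinch it from above, front and back.
- skittle_a_mid (a point): Bystander: red and white striped wooden stick toy standing upright, 24 mm thick, 114 mm high; point 50 mm up.
- skittle_b_mid (a point): Bystander: a second one like skittle_a; point 50 mm up.
- tree_mid (a point): Bystander: green wooden toy tree, 52 mm wide, 96 mm high; point 50 mm up.
- dog_mid (a point): Bystander: brown wooden toy dog, about 95 mm long, 68 mm high; point 30 mm up.
- paint_tin_mid (a point): Bystander: closed paint tin with a yellow label, 74 mm wide, 85 mm high; point 42 mm up.
- glue_mid (a point): Bystander: white glue bottle with a blue label, 48 mm wide, 100 mm high; point 50 mm up.

How it is judged:
By the outcome, as a careful person would: the job done as asked, in the order asked, and still so for the second after the job is handed in, with the robot touching nothing.
It also fails if it takes over 51 s, if anything falls off the work surface, if the arm or the gripper's body presses on something with over 40 N, if the wrist force passes 120 N, or if a joint passes its speed limit or range.

## Working session

There is one attempt and no reset: what is moved stays moved. The work goes in short steps, Python scripts to look and compute and a tool call to move; the robot and the scene stay as the last step left them, time stands still between calls to the robot, and variables do not carry over. Pictures are saved under pics/ and viewed, at most 10 in all, crops included, and the job is handed in when it is done.

Besides the shell and the picture viewer there is one more tool, called after "Call:" as name(argument=value, ...) on one line, values as JSON. step_arm: Moves the arm, as the interface text tells. Its arguments: {"type":"object","properties":{"deltas":{"type":"array","items":{"type":"array"}}},"required":["deltas"]}

```bash
mkdir -p pics; ls; python3 - <<'E'
from workcell import *
import cv2
for n in ["scene","top"]:
    im=get_image(n); cv2.imwrite(f"pics/{n}0.png",im["pixels"][:,:,::-1])
    import numpy as np; print(n,im["fx"],im["cx"],im["cy"]); print(np.round(im["T"],3))
    np.savez(f"{n}0.npz",**im)
print(get_obs())
E
```

```text
pics
scene 452.56698788644366 317.07098955629465 236.57289543056663
[[ 4.83000e-01  5.81000e-01 -6.55000e-01  1.21093e+03]
 [ 8.75000e-01 -3.33000e-01  3.51000e-01 -2.65712e+02]
 [-1.40000e-02 -7.43000e-01 -6.69000e-01  7.68176e+02]
 [ 0.00000e+00  0.00000e+00  0.00000e+00  1.00000e+00]]
top 555.2227176859625 317.67179924926774 249.12176481733636
[[ 2.50000e-02 -9.95000e-01  9.70000e-02  4.56377e+02]
 [-1.00000e+00 -2.60000e-02 -3.00000e-03  7.13660e+01]
 [ 6.00000e-03 -9.70000e-02 -9.95000e-01  1.28042e+03]
 [ 0.00000e+00  0.00000e+00  0.00000e+00  1.00000e+00]]
{'t': 0.1, 'qpos': array([-1.22799469e+00,  4.23751972e-01,  1.63060304e+00, -8.65213775e-06,
        1.08859515e+00, -1.90135804e-02]), 'qvel': array([ 0.00060163, -0.00162544, -0.00267308, -0.00025502, -0.00063028,
       -0.00117651]), 'joint_torque': array([-9.74571522e-04, -5.45614600e+01, -2.74325430e+01,  6.45045494e-02,
        1.88511098e-02, -5.42910186e-05]), 'ee_pos': array([ 221.0794166 , -584.06088379,  221.99134203]), 'orientation': array([-3.08900654e+00, -5.65008393e-01,  3.55440236e-04]), 'ft_force': array([-0.44409754,  0.09792134,  0.63043388]), 'moment': array([-0.01460797,  0.00666853, -0.02133332]), 'grasp_force': 0.0, 'width': 87.88595445980484}
```

View pics/top0.png

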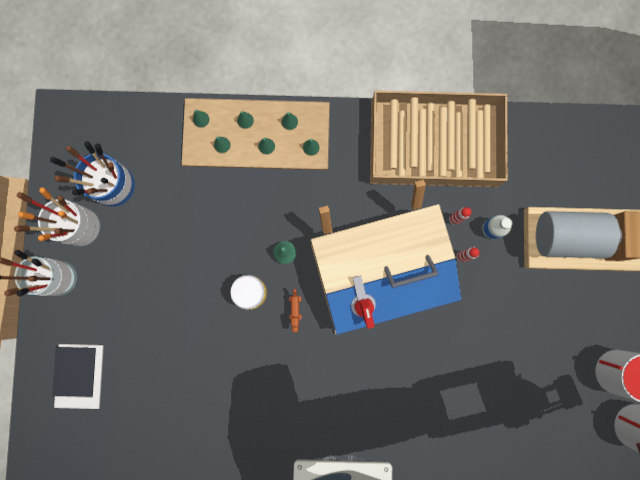

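View pics/scene0.png

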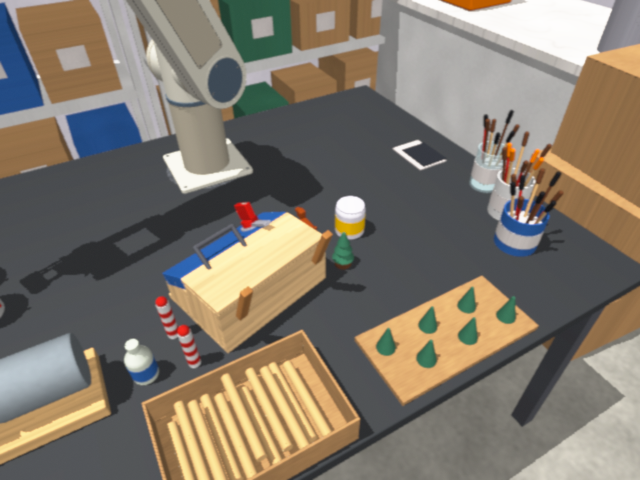

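The top view shows the chest with its lid at about (312..452, 206..291), the blue front below it down to (335,333)/(461,300), the red knob at (365,306) and the bar at (412,272). The dog, tin and tree stand to the left, and the skittles and bottle to the right. The scene view shows the same from the rear, with the red knob at (246,214).

```bash
cat > h.py <<'E'
import numpy as np, cv2
from scipy.spatial.transform import Rotation as R
def ray(im,uv):
    d=np.array([(uv[0]-im["cx"])/im["fx"],(uv[1]-im["cy"])/im["fy"],1.]); T=im["T"]
    return T[:3,3],T[:3,:3]@d
def onz(im,uv,z):
    o,d=ray(im,uv); return o+d*(z-o[2])/d[2]
def two(a,ua,b,ub):
    o1,d1=ray(a,ua);o2,d2=ray(b,ub)
    s=np.linalg.lstsq(np.c_[d1,-d2],o2-o1,rcond=None)[0]
    p,q=o1+s[0]*d1,o2+s[1]*d2; return (p+q)/2,np.linalg.norm(p-q)
def proj(im,p):
    c=np.linalg.inv(im["T"])@np.r_[p,1]; return [im["fx"]*c[0]/c[2]+im["cx"],im["fy"]*c[1]/c[2]+im["cy"]]
def big(mask,box=None):
    m=mask.astype(np.uint8)*255
    if box: k=np.zeros_like(m);k[box[1]:box[3],box[0]:box[2]]=1;m=m*k
    return max(cv2.findContours(m,cv2.RETR_EXTERNAL,cv2.CHAIN_APPROX_NONE)[0],key=cv2.contourArea)
def hsv(im): return cv2.cvtColor(im["pixels"],cv2.COLOR_RGB2HSV)
def red(im): h=hsv(im); return ((h[...,0]<6)|(h[...,0]>174))&(h[...,1]>170)&(h[...,2]>70)
def blue(im): h=hsv(im); return (abs(h[...,0].astype(int)-110)<10)&(h[...,1]>140)&(h[...,2]>60)
E
python3 - <<'E'
from h import *
t=dict(np.load("top0.npz"));s=dict(np.load("scene0.npz"))
h=hsv(t)
cm=big((blue(t)|red(t)|((h[...,0]>8)&(h[...,0]<28)&(h[...,1]>40)&(h[...,2]>120))),(308,200,466,336))
q=cv2.approxPolyDP(cm,6,True)[:,0]; print("hull",q.tolist())
# corners: lid rear (z130), blue lower (z79)
b=cv2.convexHull(big(blue(t),(308,200,466,336)))[:,0]
lo=[b[np.argmax(b@np.array(v))] for v in [(-.6,1),(1,.9)]];print("blue low",lo)
for u in lo: print(onz(t,u,79).round(1))
for u in q: print(u,onz(t,u,130).round(1))
r=big(red(t),(340,280,390,335)); print("red top",cv2.minAreaRect(r))
r2=big(red(s),(225,190,275,240)); print("red scene",cv2.minAreaRect(r2))
m=lambda c:c[:,0].mean(0)
print(two(t,cv2.minAreaRect(r)[0],s,cv2.minAreaRect(r2)[0]))
c=np.hstack([cv2.resize(t["pixels"][195:345,290:490],(800,600),interpolation=cv2.INTER_CUBIC)])
cv2.imwrite("pics/crop.png",c[:,:,::-1])
E
```

```text
hull [[438, 204], [421, 208], [415, 200], [416, 210], [333, 233], [328, 206], [319, 207], [324, 233], [331, 233], [311, 241], [337, 333], [365, 326], [350, 309], [356, 275], [376, 300], [375, 323], [460, 299]]
blue low [array([375, 323], dtype=int32), array([460, 299], dtype=int32)]
[417.7 -59.4  79. ]
[ 473.7 -242.2   79. ]
[438 204] [ 670.6 -182.5  130. ]
[421 208] [ 661.2 -146.8  130. ]
[415 200] [ 677.9 -134.1  130. ]
[416 210] [ 656.7 -136.4  130. ]
[333 233] [603.5  36.7 130. ]
[328 206] [660.3  48.5 130. ]
[319 207] [657.7  67.3 130. ]
[324 233] [603.   55.5 130. ]
[331 233] [603.4  40.9 130. ]
[311 241] [585.5  82.2 130. ]
[337 333] [397.   23.8 130. ]
[365 326] [412.7 -33.4 130. ]
[350 309] [446.7  -1.9 130. ]
[356 275] [517. -13. 130.]
[376 300] [466.5 -55.2 130. ]
[375 323] [419.3 -53.9 130. ]
[460 299] [ 472.9 -228.9  130. ]
red top ((366.800048828125, 312.6000671386719), (29.516094207763672, 16.994115829467773), 63.43495178222656)
red scene ((245.76626586914062, 213.36094665527344), (25.836593627929688, 16.15467071533203), 67.61986541748047)
(array([440.80613429, -34.84760152, 132.41053045]), np.float64(3.4064018300074133))
```

View pics/crop.png

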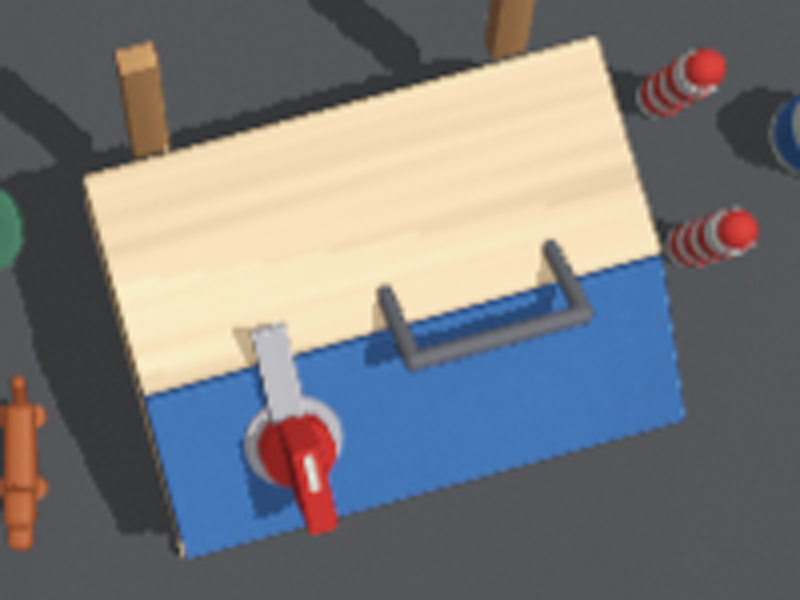

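The crop shows the lid corners at full-image pixels (311,239), (439,204), (455,259) and (327.5,294), and the blue lower corners at (336,334) and (461,299). The bar ends are at (394,285.5) and (437,273). The wing's near end is at (371,327), with the tongue up the slope.

```bash
cat >> h.py <<'E'
def chest():
    t=dict(np.load("top0.npz"))
    f=[((327.5,294),(-62,140,130)),((455.2,259),(-62,-140,130)),((336.2,334.2),(-149,140,79)),((461,299.2),(-149,-140,79)),((393.7,285.5),(-78,5,160)),((437,273.2),(-78,-85,160))]
    W=np.array([onz(t,u,p[2]) for u,p in f]);P=np.array([p for _,p in f],float)
    a=W-W.mean(0);b=P-P.mean(0)
    yaw=np.arctan2((b[:,0]*a[:,1]-b[:,1]*a[:,0]).sum(),(b[:,:2]*a[:,:2]).sum())
    Rc=R.from_euler('z',yaw).as_matrix(); o=(W-P@Rc.T).mean(0); o[2]=0
    return Rc,o,yaw,(W-P@Rc.T-o)
E
python3 - <<'E'
from h import *
t=dict(np.load("top0.npz"));s=dict(np.load("scene0.npz"))
Rc,o,yaw,res=chest();print(np.degrees(yaw),o.round(1),res.round(1).tolist())
# plane of face: n (chest)=(-sin30,0,cos30), point (-62,0,129)
n=np.array([-.5,0,.8660254])
def onface(im,uv,off):
    a,d=ray(im,uv);a=Rc.T@(a-o);d=Rc.T@d
    k=(off-n@(a-np.array([-62,0,129])))/(n@d); return a+k*d
cl=lambda u,v:(290+u/4,195+v/4)
for nm,u,off in [("hub",cl(298,449),18),("wing near",cl(323,530),56),("wing far",cl(290,418),56),("stripe",cl(311,474),56),("tip",cl(268,328),10)]:
    p=onface(t,u,off); print(nm,p.round(1),"slope coord",((p-[-62,0,129])@np.array([.866,0,.5])).round(1))
print("T/scene red center in chest",Rc.T@(np.array([440.8,-34.8,132.4])-o))
E
```

```text
16.649584978445837 [574.6 -69.    0. ] [[1.2, -2.2, 0.0], [0.4, 2.1, 0.0], [0.1, 0.9, 0.0], [1.4, 1.5, 0.0], [-2.2, -0.6, 0.0], [-0.9, -1.7, 0.0]]
hub [-107.9   70.5  123.3] slope coord -42.6
wing near [-150.1   71.   142.8] slope coord -69.3
wing far [-90.6  74.8 177.2] slope coord -0.6
stripe [-120.5   70.7  159.9] slope coord -35.2
tip [-44.1  71.1 150.9] slope coord 26.4
T/scene red center in chest [-118.35947329   71.10303368  132.4       ]
```

```bash
cat >> h.py <<'E'
def frame():
    Rc,o,_,_=chest(); return Rc,o
KX=np.array([[.866,0,.5],[0,-1,0],[.5,0,-.866]]).T   # knob tool axes in chest (columns x,y,z)
HX=np.array([[0,1,0],[1,0,0],[0,0,-1.]]).T
def knob(off,turn=0,s=-44.5,y=70.5):
    """tcp pose, off mm from face, turned by latch angle"""
    Rc,o=frame(); p=np.array([-62,y,129])+s*np.array([.866,0,.5])+off*np.array([-.5,0,.866])
    return Rc@p+o, Rc@KX@R.from_rotvec([0,0,-turn]).as_matrix()
def bar(th,up=0,dx=0,dy=0):
    """tcp pose for pinching bar at lid angle th; up: extra height"""
    Rc,o=frame(); a=np.arctan2(42,138)+th; r=np.hypot(42,138)
    p=np.array([60-r*np.cos(a)+dx,-40+dy,118+r*np.sin(a)-17+up]); return Rc@p+o, Rc@HX
def delta(p,Q,p0=None,Q0=None):
    from workcell import get_obs
    if p0 is None:
        ob=get_obs(); p0=ob["ee_pos"]; Q0=R.from_rotvec(ob["orientation"]).as_matrix()
    d=Q0.T@(p-p0); w=R.from_matrix(Q0.T@Q).as_rotvec()
    return (d/300).round(3).tolist(),(w/1.5).round(3).tolist()
E
python3 - <<'E'
from h import *
p,Q=knob(130);print(p,R.from_matrix(Q).as_rotvec());print(delta(p,Q)); print(knob(24)[0])
E
```

```text
[395.77317206 -48.89494382 219.33      ] [-2.93297841 -0.4291715  -0.78590916]
([1.176, -1.462, 0.011], [-0.013, 0.349, 0.046])
[446.55114573 -33.70951033 127.534     ]
```

Call:
step_arm(deltas=[[[0.6,-0.73,-0.15],[0,0,0],1],[[0.6,-0.73,-0.15],[0,0,0],1],[[0.6,-0.73,-0.15],[0,0,0],1],[[0.6,-0.73,-0.15],[0,0,0],1],[[0.6,-0.73,-0.15],[0,0,0],1],[[0.6,-0.73,-0.15],[0,0,0],1],[[0.6,-0.73,-0.15],[0,0,0],1],[[0.6,-0.73,-0.15],[0,0,0],1],[[0.6,-0.73,-0.15],[0,0,0],1],[[0.6,-0.73,-0.15],[0,0,0],1]])

```text
t: 0.93
ee_pos: [312.2, -316.3, 267.7]
orientation: [3.089, 0.566, 0.0]
ft_force: [-0.3, -0.4, 0.1]
width: 87.4
grasp_force: 0.0
```

```bash
python3 - <<'E'
from h import *
from workcell import *
ob=get_obs();print(ob["t"],ob["ee_pos"],ob["qpos"].round(2))
print(delta(*knob(130)))
E
```

```text
0.9333 [ 312.20941976 -316.25959696  267.7412952 ] [-0.82  0.09  1.97 -0.    1.08  0.39]
([0.577, -0.735, 0.161], [-0.012, 0.349, 0.047])
```

Call:
step_arm(deltas=[[[0.58,-0.73,0.16],[-0.012,0.35,0.047],1],[[0.58,-0.73,0.16],[-0.012,0.35,0.047],1],[[0.58,-0.73,0.16],[-0.012,0.35,0.047],1],[[0.58,-0.73,0.16],[-0.012,0.35,0.047],1],[[0.58,-0.73,0.16],[-0.012,0.35,0.047],1],[[0.58,-0.73,0.16],[-0.012,0.35,0.047],1],[[0.58,-0.73,0.16],[-0.012,0.35,0.047],1],[[0.58,-0.73,0.16],[-0.012,0.35,0.047],1],[[0.58,-0.73,0.16],[-0.012,0.35,0.047],1],[[0.58,-0.73,0.16],[-0.012,0.35,0.047],1],[[0.58,-0.73,0.16],[-0.012,0.35,0.047],1]])

```text
t: 1.85
ee_pos: [397.7, -51.7, 219.9]
orientation: [-2.934, -0.423, -0.789]
ft_force: [-0.4, -0.3, 0.2]
width: 87.9
grasp_force: 0.0
```

```bash
python3 - <<'E'
from h import *
from workcell import *
ob=get_obs();print(ob["t"],ob["ee_pos"],ob["qpos"].round(2))
print(delta(*knob(130)))
w=get_image("wrist");np.savez("w1.npz",**w);cv2.imwrite("pics/w1.png",w["pixels"][:,:,::-1])
c,sz,a=cv2.minAreaRect(big(red(w))); print(c,sz,a)
print("expected grip top centre",proj(w,knob(56)[0]))
E
```

```text
1.85 [397.67918419 -51.71107164 219.87197883] [-0.41 -0.07  2.38  0.71  0.52  0.3 ]
([-0.004, -0.011, -0.0], [0.001, -0.001, -0.002])
(316.5, 247.0) (86.0, 55.0) 90.0
expected grip top centre [np.float64(316.9932610148813), np.float64(254.89005802459172)]
```

View pics/w1.png

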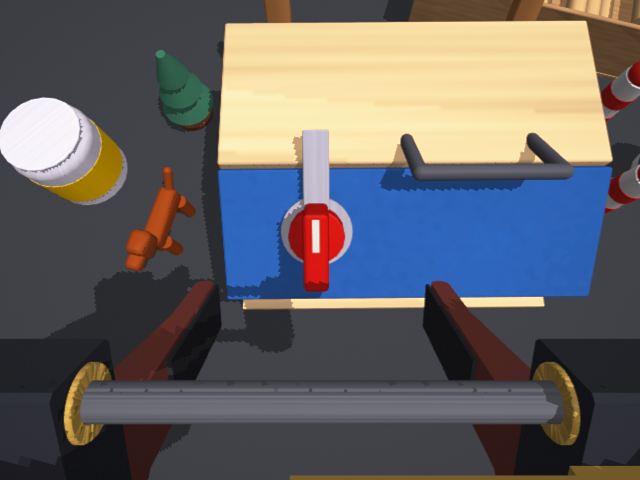

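The wrist view shows the wing at columns 304–328, rows 205–290. The hub disc is centred at about (317,233), the tongue tip is at row 130 and the fingers straddle the wing symmetrically.

```bash
python3 - <<'E'
from h import *
w=dict(np.load("w1.npz"));Rc,o=frame();n=np.array([-.5,0,.8660254])
def onface(im,uv,off):
    a,d=ray(im,uv);a=Rc.T@(a-o);d=Rc.T@d
    k=(off-n@(a-np.array([-62,0,129])))/(n@d); p=a+k*d; return ((p-[-62,0,129])@np.array([.866,0,.5])).round(1),p[1].round(1)
for nm,u,off in [("disc far",(317,197),0),("disc near",(317,268),0),("disc far",(317,197),3),("disc near",(317,268),3),("wing far",(316,205),56),("wing near",(316,283),56),("wing near low",(316,290),56),("tip",(316,130),10),("lid edge",(316,166),0),("lid edge R",(590,166),0),("low",(316,297),0),("barL",(420,172),35),("barR",(568,172),35)]: print(nm,onface(w,u,off))
E
```

```text
disc far (np.float64(-19.7), np.float64(70.8))
disc near (np.float64(-73.7), np.float64(71.1))
disc far (np.float64(-19.2), np.float64(70.8))
disc near (np.float64(-72.6), np.float64(71.1))
wing far (np.float64(-14.0), np.float64(70.9))
wing near (np.float64(-62.7), np.float64(71.2))
wing near low (np.float64(-67.3), np.float64(71.3))
tip (np.float64(26.9), np.float64(71.1))
lid edge (np.float64(2.2), np.float64(71.4))
lid edge R (np.float64(1.6), np.float64(-120.6))
low (np.float64(-97.4), np.float64(72.1))
barL (np.float64(2.2), np.float64(6.7))
barR (np.float64(1.9), np.float64(-84.9))
```

Call:
step_arm(deltas=[[[0,-0.01,0.12],[0,0,0],1],[[0,-0.01,0.24],[0,0,0],1],[[0,-0.01,0.3],[0,0,0],1],[[0,-0.01,0.35],[0,0,0],1],[[0,-0.01,0.35],[0,0,0],1],[[0,-0.01,0.35],[0,0,0],-1],[[0,-0.01,0.35],[0,0,0],-1],[[0,-0.01,0.35],[0,0,0],-1],[[0,-0.01,0.35],[0,0,0],-1],[[0,-0.01,0.35],[0,0,0],-1],[[0,-0.01,0.35],[0,0,0],-1],[[0,-0.01,0.35],[0,0,0],-1],[[0,-0.01,0.35],[0,0,0],-1],[[0,-0.01,0.35],[0,0,0],-1],[[0,-0.01,0.35],[0,0,0],-1],[[0,-0.01,0.35],[0,0,0],-1],[[0,-0.01,0.35],[0,0,0],-1]])

```text
t: 3.32
ee_pos: [447.3, -32.9, 128.8]
orientation: [-2.935, -0.427, -0.789]
ft_force: [0.9, -7.1, -1.7]
width: 15.7
grasp_force: 30.0
```

```bash
python3 - <<'E'
from h import *
from workcell import *
ob=get_obs();print(ob["t"],ob["ee_pos"],ob["qpos"].round(2),ob["width"],ob["grasp_force"],ob["ft_force"],ob["moment"])
print(delta(*knob(24)))
E
```

```text
3.3167 [447.3318247  -32.85668209 128.80967924] [-0.29  0.25  2.38  1.37  0.28 -0.31] 15.717953720278187 29.989784359931946 [ 0.87389747 -7.08530111 -1.70321528] [-1.03461118  0.16548505 -0.30260598]
([-0.005, 0.002, 0.002], [0.002, -0.001, -0.001])
```

Call:
step_arm(deltas=[[[0,0,0],[0,0,-0.08],-1],[[0,0,0],[0,0,-0.16],-1],[[0,0,0],[0,0,-0.24],-1],[[0,0,0],[0,0,-0.32],-1],[[0,0,0],[0,0,-0.32],-1],[[0,0,0],[0,0,-0.32],-1]])

```text
t: 3.82
ee_pos: [446.8, -32.0, 128.7]
orientation: [2.772, 1.116, 0.799]
ft_force: [0.1, -4.5, -0.9]
width: 15.2
grasp_force: 30.0
```

```bash
python3 - <<'E'
from h import *
from workcell import *
ob=get_obs();print(ob["t"],ob["ee_pos"],ob["qpos"].round(2),ob["width"],ob["grasp_force"],ob["ft_force"],ob["moment"])
print(delta(*knob(24,.48)))
w=get_image("wrist");np.savez("w2.npz",**w);cv2.imwrite("pics/w2.png",w["pixels"][:,:,::-1])
E
```

```text
3.8167 [446.83227139 -31.99540521 128.72389849] [-0.29  0.25  2.38  1.37  0.28 -0.79] 15.225760538626341 29.999126493930817 [ 0.05911522 -4.50728433 -0.93110775] [-0.49989256  0.42066847 -0.19026802]
([-0.006, 0.003, 0.002], [0.001, -0.0, -0.003])
```

View pics/w2.png

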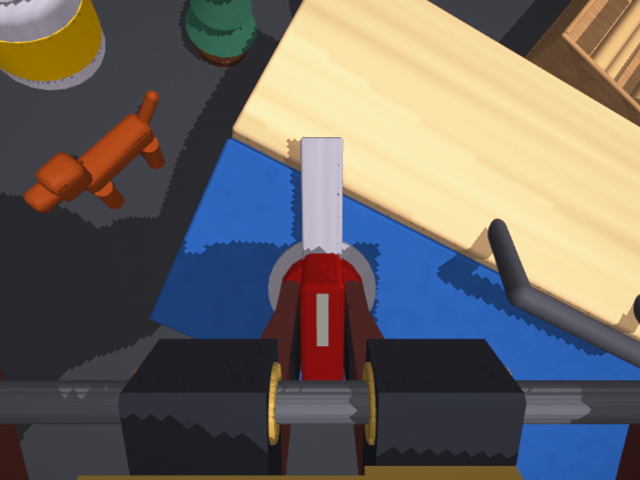

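The tongue stays upright in the wrist view at (322,200) while the chest has turned about 28°, so the knob came loose with the gripper. I'll turn it on.

Call:
step_arm(deltas=[[[0,0,0],[0,0,-0.07],-1],[[0,0,0],[0,0,-0.14],-1],[[0,0,0],[0,0,-0.21],-1],[[0,0,0],[0,0,-0.28],-1],[[0,0,0],[0,0,-0.35],-1],[[0,0,0],[0,0,-0.42],-1],[[0,0,0],[0,0,-0.49],-1],[[0,0,0],[0,0,-0.56],-1],[[0,0,0],[0,0,-0.63],-1],[[0,0,0],[0,0,-0.68],-1],[[0,0,0],[0,0,-0.72],-1],[[0,0,0],[0,0,-0.72],-1],[[0,0,0],[0,0,-0.72],-1]])

```text
t: 4.95
ee_pos: [444.8, -31.3, 127.7]
orientation: [1.672, 2.211, 0.598]
ft_force: [-6.1, -3.8, -2.2]
width: 15.7
grasp_force: 30.0
```

```bash
python3 - <<'E'
from h import *
from workcell import *
ob=get_obs();print(ob["t"],ob["ee_pos"],ob["qpos"].round(2),ob["width"],ob["grasp_force"],ob["ft_force"],ob["moment"])
print(delta(*knob(24,1.56)))
w=get_image("wrist");np.savez("w3.npz",**w);cv2.imwrite("pics/w3.png",w["pixels"][:,:,::-1])
E
```

```text
4.95 [444.84635712 -31.28692769 127.74116538] [-0.29  0.25  2.39  1.37  0.28 -1.87] 15.73678064882586 29.999274909496307 [-6.05774815 -3.83936663 -2.2451584 ] [-0.59122203  1.22072994 -0.01857534]
([-0.009, 0.003, 0.002], [-0.001, -0.001, -0.003])
```

View pics/w3.png

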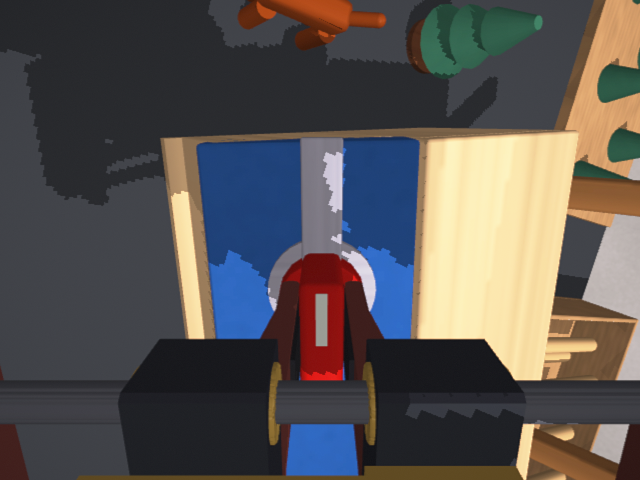

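The wrist view shows the tongue at (322,190) running parallel to the lid edge and clear of it, so the knob is crosswise. I'll release and back off.

Call:
step_arm(deltas=[[[0,0,0],[0,0,0],-0.1],[[0,0,0],[0,0,0],-0.1],[[0,0,0],[0,0,0],-0.1],[[0,0,0],[0,0,0],-0.1],[[0,0,0],[0,0,0],-0.1],[[0,0,-0.08],[0,0,0],-0.1],[[0,0,-0.18],[0,0,0],-0.1],[[0,0,-0.3],[0,0,0],-0.1],[[0,0,-0.36],[0,0,0],-0.1],[[0,0,-0.36],[0,0,0],-0.1]])

```text
t: 5.83
ee_pos: [395.1, -48.2, 226.3]
orientation: [1.662, 2.206, 0.6]
ft_force: [1.3, 0.2, -0.9]
width: 39.4
grasp_force: 0.0
```

```bash
python3 - <<'E'
from h import *
from workcell import *
ob=get_obs();print(ob["t"],ob["ee_pos"],ob["qpos"].round(2),ob["width"],ob["ft_force"])
print(delta(*bar(0,70)))
E
```

```text
5.8333 [395.06221293 -48.18292302 226.29435041] [-0.4  -0.09  2.39  0.69  0.53 -1.24] 39.41512037331355 [ 1.25038587  0.23219747 -0.89280823]
([-0.368, 0.234, 0.188], [0.353, 0.001, -0.007])
```

Call:
step_arm(deltas=[[[-0.37,0.234,0.188],[0.353,0,-0.007],-0.1],[[-0.37,0.234,0.188],[0.353,0,-0.007],-0.1],[[-0.37,0.234,0.188],[0.353,0,-0.007],-0.1],[[-0.37,0.234,0.188],[0.353,0,-0.007],-0.1],[[-0.37,0.234,0.188],[0.353,0,-0.007],-0.1],[[-0.37,0.234,0.188],[0.353,0,-0.007],-0.1],[[-0.37,0.234,0.188],[0.353,0,-0.007],-0.1],[[-0.37,0.234,0.188],[0.353,0,-0.007],-0.1]])

```text
t: 6.5
ee_pos: [509.7, -127.9, 206.6]
orientation: [-1.871, -2.514, -0.0]
ft_force: [-0.3, 0.3, 0.1]
width: 39.6
grasp_force: 0.0
```

```bash
python3 - <<'E'
from h import *
from workcell import *
ob=get_obs();print(ob["t"],ob["ee_pos"],ob["qpos"].round(2),ob["width"],ob["ft_force"])
print(delta(*bar(0,70)), delta(*bar(0)))
w=get_image("wrist");np.savez("w4.npz",**w);cv2.imwrite("pics/w4.png",w["pixels"][:,:,::-1])
Rc,o=frame()
print([np.round(proj(w,Rc@np.array([-78,y,160])+o)).tolist() for y in (5,-40,-85)])
E
```

```text
6.5 [ 509.70318742 -127.88968286  206.55073899] [-0.27  0.3   1.86  0.    0.99 -0.56] 39.581486991368386 [-0.32870162  0.25465265  0.09058866]
([-0.007, 0.003, -0.022], [-0.003, -0.004, 0.001]) ([-0.009, 0.004, 0.212], [-0.003, -0.004, 0.001])
[[322.0, 190.0], [322.0, 273.0], [322.0, 347.0]]
```

View pics/w4.png

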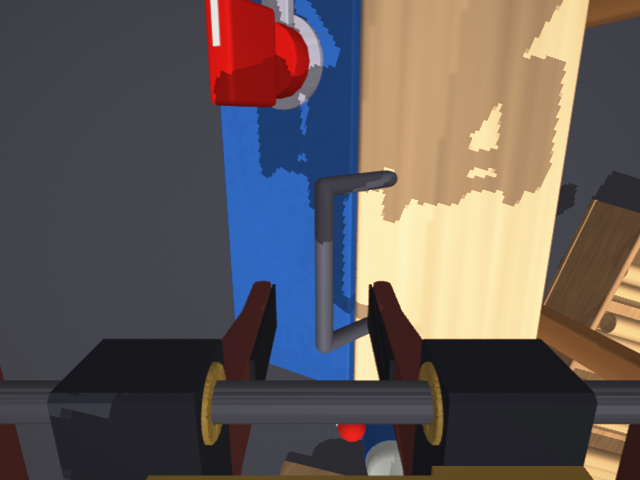

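The bar runs at column 323 from row 185 to 347, as predicted, and centred between the fingers. I'll go down and pinch it.

Call:
step_arm(deltas=[[[-0.01,0.005,0.08],[0,0,0],-0.1],[[-0.01,0.005,0.15],[0,0,0],-0.1],[[-0.01,0.005,0.21],[0,0,0],-0.1],[[-0.01,0.005,0.21],[0,0,0],-0.1],[[-0.01,0.005,0.21],[0,0,0],-1],[[-0.01,0.005,0.21],[0,0,0],-1],[[-0.01,0.005,0.21],[0,0,0],-1],[[-0.01,0.005,0.21],[0,0,0],-1],[[-0.01,0.005,0.21],[0,0,0],-1],[[-0.01,0.005,0.21],[0,0,0],-1],[[-0.01,0.005,0.21],[0,0,0],-1],[[-0.01,0.005,0.21],[0,0,0],-1]])

```text
t: 7.55
ee_pos: [512.0, -131.9, 145.9]
orientation: [-1.872, -2.515, 0.005]
ft_force: [-6.9, -3.1, 8.2]
width: 9.2
grasp_force: 30.0
```

```bash
python3 - <<'E'
from h import *
from workcell import *
ob=get_obs();print(ob["t"],ob["ee_pos"],ob["qpos"].round(2),ob["width"],ob["grasp_force"],ob["ft_force"])
p0,Q0=bar(0)
for th in np.arange(.1,1.91,.1): print(round(th,1),delta(*bar(th),p0,Q0)[0], end=' ')
E
```

```text
7.55 [ 512.03161298 -131.91870898  145.85601084] [-0.27  0.39  1.89 -0.    0.86 -0.57] 9.197267134765895 30.008334517478943 [-6.92452536 -3.08469469  8.17275129]
0.1 [0.0, 0.016, -0.045] 0.2 [0.0, 0.037, -0.089] 0.3 [0.0, 0.062, -0.13] 0.4 [-0.0, 0.091, -0.168] 0.5 [-0.0, 0.123, -0.203] 0.6 [-0.0, 0.159, -0.235] 0.7 [0.0, 0.198, -0.263] 0.8 [0.0, 0.24, -0.288] 0.9 [0.0, 0.284, -0.307] 1.0 [0.0, 0.329, -0.323] 1.1 [0.0, 0.376, -0.333] 1.2 [0.0, 0.424, -0.339] 1.3 [-0.0, 0.472, -0.341] 1.4 [0.0, 0.52, -0.337] 1.5 [0.0, 0.567, -0.329] 1.6 [0.0, 0.613, -0.316] 1.7 [0.0, 0.658, -0.298] 1.8 [-0.0, 0.701, -0.276] 1.9 [-0.0, 0.741, -0.25]
```

Call:
step_arm(deltas=[[[0,0.008,-0.022],[0,0,0],-1],[[0,0.016,-0.045],[0,0,0],-1],[[0,0.026,-0.067],[0,0,0],-1],[[0,0.037,-0.089],[0,0,0],-1],[[0,0.05,-0.11],[0,0,0],-1],[[0,0.062,-0.13],[0,0,0],-1],[[0,0.091,-0.168],[0,0,0],-1],[[0,0.123,-0.203],[0,0,0],-1],[[0,0.159,-0.235],[0,0,0],-1],[[0,0.198,-0.263],[0,0,0],-1],[[0,0.24,-0.288],[0,0,0],-1],[[0,0.284,-0.307],[0,0,0],-1],[[0,0.284,-0.307],[0,0,0],-1]])

```text
t: 8.63
ee_pos: [597.0, -106.4, 240.0]
orientation: [-1.874, -2.517, -0.001]
ft_force: [-8.1, 1.5, 17.1]
width: 8.8
grasp_force: 30.0
```

```bash
python3 - <<'E'
from h import *
from workcell import *
ob=get_obs();print(ob["t"],ob["ee_pos"],ob["qpos"].round(2),ob["width"],ob["grasp_force"],ob["ft_force"],delta(*bar(.9)))
p0,Q0=bar(.9)
for th in np.arange(1,1.91,.1): print(round(th,1),delta(*bar(th),p0,Q0)[0], end=' ')
s=get_image("scene");cv2.imwrite("pics/s2.png",s["pixels"][:,:,::-1])
E
```

```text
8.6333 [ 596.95361773 -106.41680053  240.03206919] [-0.2   0.38  1.66  0.    1.11 -0.49] 8.794526867610394 30.017972588539124 [-8.12271495  1.52370649 17.08240126] ([0.007, -0.012, 0.016], [-0.001, -0.002, 0.0])
1.0 [-0.0, 0.046, -0.015] 1.1 [-0.0, 0.092, -0.026] 1.2 [-0.0, 0.14, -0.032] 1.3 [-0.0, 0.188, -0.033] 1.4 [-0.0, 0.236, -0.03] 1.5 [0.0, 0.283, -0.021] 1.6 [-0.0, 0.33, -0.008] 1.7 [-0.0, 0.374, 0.009] 1.8 [-0.0, 0.417, 0.031] 1.9 [-0.0, 0.457, 0.057]
```

View pics/s2.png

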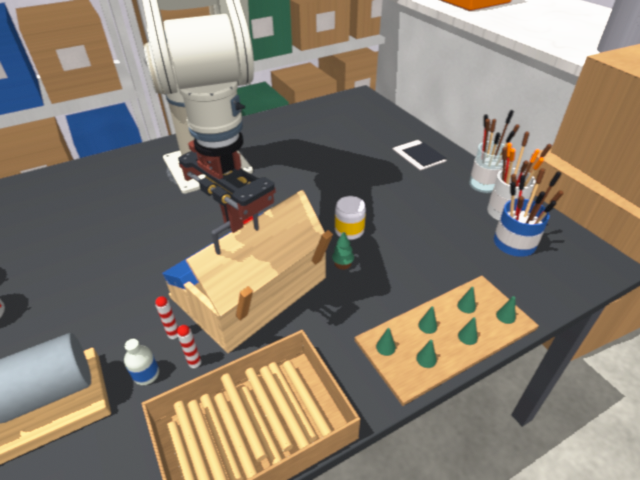

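The scene view shows the lid lifted to about 50° with the bar pinched at (235,225), and the bystanders undisturbed. The force is radial, outward on the tool, so I'll widen the arc by 5 mm and carry on.

Call:
step_arm(deltas=[[[0,0.015,-0.022],[0,0,0],-1],[[0,0.041,-0.031],[0,0,0],-1],[[0,0.089,-0.042],[0,0,0],-1],[[0,0.138,-0.049],[0,0,0],-1],[[0,0.188,-0.05],[0,0,0],-1],[[0,0.238,-0.047],[0,0,0],-1],[[0,0.287,-0.038],[0,0,0],-1],[[0,0.335,-0.024],[0,0,0],-1],[[0,0.335,-0.024],[0,0,0],-1]])

```text
t: 9.43
ee_pos: [693.3, -77.0, 243.1]
orientation: [-1.872, -2.516, 0.0]
ft_force: [-0.5, 3.7, 1.0]
width: 9.0
grasp_force: 30.0
```

```bash
python3 - <<'E'
from h import *
from workcell import *
ob=get_obs();print(ob["t"],ob["ee_pos"],ob["qpos"].round(2),ob["width"],ob["grasp_force"],ob["ft_force"],delta(*bar(1.6)))
p0,Q0=bar(1.6)
for th in (1.7,1.8,1.9): print(round(th,1),delta(*bar(th),p0,Q0)[0], end=' ')
s=get_image("scene");cv2.imwrite("pics/s3.png",s["pixels"][100:400,100:500,::-1])
E
```

```text
9.4333 [693.32556867 -76.97202294 243.10726164] [-0.13  0.51  1.43  0.    1.2  -0.42] 8.981572693504518 30.005188286304474 [-0.54392587  3.71725418  0.98923408] ([0.005, -0.018, 0.018], [-0.002, -0.003, 0.001])
1.7 [-0.0, 0.045, 0.018] 1.8 [-0.0, 0.087, 0.04] 1.9 [-0.0, 0.128, 0.066]
```

View pics/s3.png

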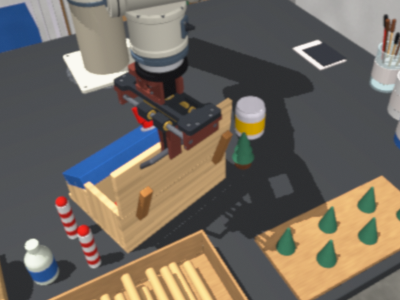

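The lid stands just past upright (crop (175,150)), with the bar still held and little force.

Call:
step_arm(deltas=[[[0,0.023,0.008],[0,0,0],-1],[[0,0.046,0.017],[0,0,0],-1],[[0,0.068,0.027],[0,0,0],-1],[[0,0.09,0.038],[0,0,0],-1],[[0,0.105,0.047],[0,0,0],-1],[[0,0.115,0.053],[0,0,0],-1],[[0,0.115,0.053],[0,0,0],-1],[[0,0.115,0.053],[0,0,0],-1]])

```text
t: 10.15
ee_pos: [723.7, -68.0, 226.9]
orientation: [-1.872, -2.514, 0.003]
ft_force: [-3.5, 4.3, -2.0]
width: 9.4
grasp_force: 30.0
```

```bash
python3 - <<'E'
from h import *
from workcell import *
ob=get_obs();print(ob["t"],ob["ee_pos"],ob["width"],ob["ft_force"],delta(*bar(1.9)))
E
```

```text
10.15 [723.74688999 -68.01754849 226.92522533] 9.36864198599358 [-3.5074878   4.33074223 -1.97446289] ([0.006, 0.004, 0.03], [-0.004, -0.003, 0.0])
```

Call:
step_arm(deltas=[[[0,0,0],[0,0,0],-0.4],[[0,0,0],[0,0,0],-0.4],[[0,0,0],[0,0,0],-0.4],[[0,0,0],[0,0,0],-0.4],[[0,0,-0.03],[0,0,0],-0.4],[[0,0,-0.08],[0,0,0],-0.4],[[0,0,-0.15],[0,0,0],-0.4],[[0,0,-0.25],[0,0,0],-0.4],[[0,-0.1,-0.35],[0,0,0],-0.4],[[0,-0.2,-0.4],[0,0,0],-0.4],[[0,-0.4,-0.4],[0,0,0],-0.4],[[0,-0.5,-0.4],[0,0,0],-0.4],[[0,-0.6,-0.4],[0,0,0],-0.4],[[0,-0.6,-0.4],[0,0,0],-0.4],[[0,-0.6,-0.4],[0,0,0],-0.4]])

```text
t: 11.4
ee_pos: [551.8, -121.0, 349.9]
orientation: [-1.877, -2.515, 0.001]
ft_force: [0.6, -0.7, -0.1]
width: 26.2
grasp_force: 0.0
```

```bash
python3 - <<'E'
from h import *
from workcell import *
ob=get_obs();print(ob["t"],ob["ee_pos"],ob["width"],ob["ft_force"])
s=get_image("scene");t=get_image("top")
c=np.hstack([cv2.resize(s["pixels"][140:440,120:420],(400,400)),cv2.resize(t["pixels"][150:350,220:520],(400,267)) if 0 else cv2.resize(t["pixels"][130:350,300:520],(400,400))])
cv2.imwrite("pics/end.png",c[:,:,::-1])
E
```

```text
11.4 [ 551.81624839 -120.9955576   349.85730855] 26.225090201075915 [ 0.56830258 -0.71923574 -0.07041021]
```

View pics/end.png

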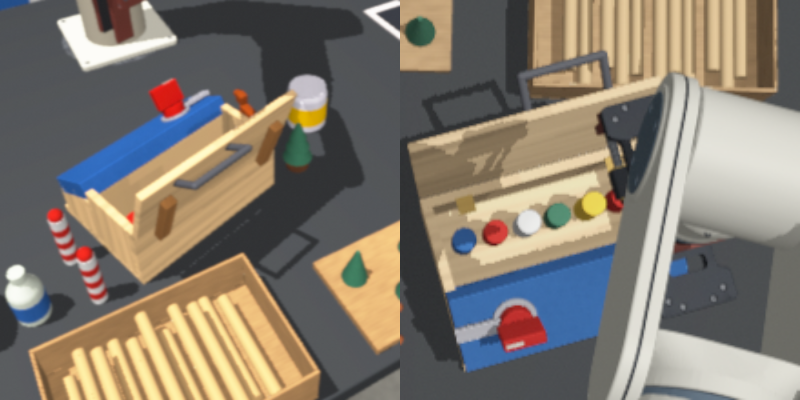

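The lid leans back on its posts (left half, (215,165)). The tongue lies crosswise at (475,330), the bystanders are in place and the arm is clear, so I'm handing in.

```bash
python3 -c "
from workcell import *
print(close_job())"
```

```text
the job is handed in; nothing more can be done
None
```

I broke the latch loose and turned it crosswise, then opened the lid onto its stop, where it stays by itself; in the last camera views the toys, tin and bottle stand where they were. The job is handed in, at about 11.5 s of the 51 s allowed.

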